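# Back the specimen carousel up one notch

## Task

The specimen carousel on the inspection bench was indexed one station too far. With a fingertip, lift its pawl out of the teeth (tipped right over by its tab it stays up), push the wheel exactly one notch backward, clockwise seen from above (its upright pegs are there to push on), then tip the pawl back so that it drops fully down into that notch. Only push with the fingers, without forcing or squeezing anything, and leave the jar, tray and spool standing where they are.

Things in the scene. Friction and masses are not known exactly. Their poses are not given: they have to be found in the camera images.
- carousel: Fixed white base of the carousel, a plate 190 x 190 x 12 mm. Origin on the wheel's vertical axis at bench height. Its +y axis points from the wheel's axis to the pawl (roughly towards the robot), its +x axis from the pawl's nose to its hinge, parallel to the pawl's arm, z up ('carousel frame').
- wheel_hub (a point): Top centre of the wheel's dark hub (32 mm across), on the wheel's axis, 52 mm above the bench. The aluminium wheel is 220 mm across, its deck 32 mm above the bench. On its rim (radius 90 to 110 mm) stand 12 saw teeth up to 41 mm above the bench; each 30 degrees holds a flat gap of 12 degrees and a ramp of 18 that ends in a steep face.
- peg_top (a point): Top centre of one of the wheel's six equal upright steel pegs, 10 mm across, from the deck (32 mm) to 66 mm above the bench, all at radius 70 mm and 60 degrees apart. This one is on the carousel frame's -x side at the start. It turns with the wheel.
- wheel (a joint): Wheel angle in rad, positive forward (counter-clockwise from above); starts at 0.01 to 0.10. At 0 a tooth's steep face meets the pawl's nose, which blocks turning backward. One notch is 0.524 rad; one notch back the pawl drops fully down at about -0.52 to -0.40. Turns freely both ways while the pawl is up, with 0.12 N m of friction, and stays where it is left.
- pawl (a joint): Angle of the pawl about its hinge in rad: 0 = fully down in a notch, 1.57 = arm upright, 1.8 = tipped over onto its stop, away from the wheel. It is moved by gravity only (0.1 kg, slight friction): it falls back down from below about 1.1 and stays up by itself above about 1.5. It clears the teeth above about 0.15.
- pawl_hinge (a point): Centre of the pawl's hinge, 47 mm above the bench, at (70, 101) mm in the carousel frame; its axis lies along the carousel frame's y. The dark steel arm, 14 mm wide, 8 mm thick, runs 70 mm towards the carousel frame's -x to the nose. A white cheek up to 56 mm above the bench carries the hinge on the side away from the wheel (y 113 to 121 mm).
- pawl_tab (a point): Point on the top edge of the pawl's lift tab: a steel plate 62 mm wide (along the hinge axis), 4 mm thick, rising 42 mm from the arm next to the hinge, leaning 20 degrees towards the nose. Pawl down, the point is at (46, 135, 87) mm in the carousel frame; the tab spans y 94 to 156 mm, the arm only 94 to 108. Pushing the tab's outer part towards the carousel frame's +x lifts the pawl.
- jar: Loose bystander: amber glass jar with white cap, 52 mm across, 75 mm tall, origin at the centre of its underside. Beside the carousel; leave alone.
- tray: Loose bystander: open black tray 90 x 70 x 30 mm, origin at the centre of its underside. Behind the carousel; leave alone.
- spool: Loose bystander: white spool of copper wire, 66 mm across, 36 mm tall, origin at the centre of its underside. Beside the carousel; leave alone.

How it is judged:
On the way, in this order (a step that is already met when the one before it is completed fails the run):
1. the pawl is lifted clear of the teeth (more than 0.2 rad) before the wheel has been turned back (value of joint pawl above 0.2 rad and value of joint wheel above -0.1 rad), for 0.2 s.
2. the wheel is pushed back more than 0.3 rad (value of joint wheel below -0.3 rad), for 0.1 s.
At the end, for the whole second after the job is handed in: The wheel rests one notch back (wheel joint between -0.60 and -0.32 rad, still within 0.05 rad/s) with the pawl down in that notch (pawl joint below 0.04 rad) (value of joint wheel between -0.6 and -0.32 rad and value of joint pawl below 0.04 rad and not (velocity of joint wheel above 0.05 rad/s) and velocity of joint wheel above -0.05 rad/s); the robot touches nothing.
It fails at once if the jar, tray or spool is shifted more than 25 mm or lifted (distance of any of jar, tray, spool from where it was at the start of the episode above 0.025 m or height (world z) of any of jar, tray, spool above 0.012 m).
It fails at once if the fingers force or squeeze the pawl or the wheel with more than 40 N (contact force between the fingers and pawl above 40 N or contact force between the fingers and wheel above 40 N).
It also fails if it takes over 64 s, if anything falls off the work surface, if the arm or the gripper's body presses on something with over 40 N, if the wrist force passes 120 N, or if a joint passes its speed limit or range.

## Robot

A 7-joint arm with a two-finger parallel gripper is mounted at the origin on the work surface. World frame = base frame: x ahead of the robot, y to its left, z up, the work surface at z = 0. Lengths are in m, angles in rad, forces in N, time in s.
With the tool pointing down it reaches from about 0.4 to 0.85 m from the base axis. Payload 10.4 kg.
Tool frame: the origin (TCP) lies on the centre line of the jaws, within the pads' length; the fingertips stand r.tip_extent ahead of it and the grasp point (between the pads) lies 8 mm behind it (r.tip_extent is the distance from the TCP to the fingertips, in m); z points along the fingers, y is the direction in which the jaws open and shut (so a half turn about z gives the same grasp; the last joint's range is limited). The gripper opens to 87 mm and grips with 3 to 60 N. Pads are 19 mm wide; open, the fingers measure 117 mm over their backs; the gripper's body (75 mm by 190 mm) begins 51 mm behind the grasp point.
Start: joints at [-1.36, 0.332, -0.065, 1.46, 0.022, 1.35, -0.088], TCP at [0.145, 0.608, 0.234] pointing down, gripper open.
Joint ranges: [-2.6, 2.6], [-0.5, 2.12], [-1.47, 1.34], [0.16, 2.42], [-1.27, 4.41], [0.06, 2.06], [-2.6, 2.6]. Speed limits (rad/s): [2.22, 2.22, 2.79, 2.79, 3.14, 3.14, 3.14].

## Interface

Orientations are given as a unit quaternion [x, y, z, w].
In Python, from bench import r gives the robot as it stands.
- The arm moves only by the shell command python3 -m jog 'ROWS' [FORCE]. ROWS is JSON, a list of rows, each a list of 7 numbers: the shift along the tool's x, y, z in cm, then the turn, a rotation vector about the tool's x, y, z in rad, then the opening, from -1 (shut) to 1 (fully open). In form: [[tx, ty, tz, wx, wy, wz, jaw], ...]. A call has 1 to 20 rows; each row shifts and turns the commanded pose from where the row before left it, along the tool's axes as they then stand; what a row does not reach is not made up. A row lasts 1/8 s, in which the tool goes at most 62.5 mm and 10.7 degrees, less where a joint would pass 70% of its speed; a pose out of reach is approached as far as the arm can. A call with a gripper value outside its range is refused whole. The fingers move at their own pace and stop on an object; FORCE is the grip in N (left out, the last holds). Time passes only in rows, so rows that do not move let the fingers close. It gives the time, the measured TCP pose, the force and the opening at its end, in the units of the state.
- r.read_state(): the state, without advancing time (a new reading comes with each control period).
- r.camera(name): name is "scene" or "top" or "wrist"; returns a dict with "frame" (384x512x3 uint8, red, green, blue), "fx", "fy", "cx", "cy" (pixels), "camera_from_world" (4x4, takes a point from world to camera coordinates). Camera axes: x right, y down, z forward; pixel columns grow to the right and rows downward; lengths in m; the calibration is good to about 2 mm. The wrist camera is an equidistant fisheye: a pixel r from the principal point sees the ray r / f radians off the axis. A picture is of the moment at which its call begins. There is no depth.
- r.close_job(): hands the job in, once; it reports no verdict.
Trained networks look in a picture, given as the dict that the camera call returned (one of the last four; its "shot" number tells which), for a name from the list of things; names that differ only in an ending like _2 or _b are one class to them, and where a whole thing is asked for, a point or a joint stands for the part that bears it (a point fixed in the world has none). Each returns a list of dicts, best first, with "score" (0 to 1); they miss things now and then, are a little off and sometimes report something else, mostly with a low value. They report only what shows in the picture. A call takes as long as a camera call.
- r.search_frame(picture, thing): "rect" ([left, top, right, bottom] in pixels, round what is visible of it).
The state is a dict: "time": time; "joint_positions": joint angles; "joint_vel": joint speeds; "joint_torque": joint torques, N m; "ee_pos": TCP position; "eef_rot": TCP orientation; "ft_force": force on the tool from outside, world axes, zero at the start; "torque": the same for the moment, N m; "width": finger opening in m.
Only numpy, scipy, OpenCV 4.12 (cv2) and the standard library are available. Lean on these libraries where they do the work, as an engineer would, in place of code of your own. Each camera call takes 0.05 s, during which the arm holds its last target.

## Working session

There is one attempt and no reset: what is moved stays moved. The work goes in short steps, Python scripts to look and compute and a shell command to move; the robot and the scene stay as the last step left them, time stands still between calls to the robot, and variables do not carry over. Pictures are saved under pics/ and viewed, and the job is handed in when it is done.

```bash
mkdir -p pics; ls; python3 - <<'E'
from bench import r
import cv2
s=r.read_state()
for k in s: print(k,s[k])
print(r.tip_extent)
for n in ["scene","top"]:
    p=r.camera(n); cv2.imwrite(f"pics/{n}0.png",p["frame"][:,:,::-1])
    print(n,p["fx"],p["fy"],p["cx"],p["cy"],p["camera_from_world"])
    for t in ["carousel","wheel_hub","peg_top","wheel","pawl","pawl_hinge","pawl_tab","jar","tray","spool"]:
        print(t,[(round(d["score"],2),[round(float(x)) for x in d["rect"]]) for d in r.search_frame(p,t)[:3]])
E
```

```text
pics
time 0.0
joint_positions [-1.35960115  0.33285272 -0.06468352  1.46091014  0.02163156  1.34985241
 -0.08849192]
joint_vel [ 4.30162975e-04 -2.46925863e-04  3.04750248e-04 -1.77953255e-03
 -7.75344623e-05 -2.31406787e-04 -7.21577959e-04]
joint_torque [-6.85408140e-04 -6.23263407e+01  2.42640590e-02 -3.89885581e+01
 -6.12264290e-02  4.01084963e-02  1.68789197e-04]
ee_pos [0.14473818 0.60765931 0.23278072]
eef_rot [ 1.16621692e-01  9.93176188e-01 -6.62544638e-04 -2.99342823e-05]
ft_force [ 0.16976395  0.38308004 -0.08095859]
torque [-0.00103275 -0.01562699 -0.039853  ]
width 0.0867704509400353
0.011
scene 468.05914557210497 468.05914557210497 260.50460061692274 195.13383799367762 [[ 0.74100076  0.67143039  0.0099551  -0.50541469]
 [ 0.40368396 -0.43356673 -0.80564207 -0.14141968]
 [-0.53661637  0.6010001  -0.59231896  1.13378171]
 [ 0.          0.          0.          1.        ]]
carousel [(0.83, [89, 209, 271, 327]), (0.64, [129, 204, 258, 309])]
wheel_hub [(0.65, [125, 208, 260, 309])]
peg_top [(0.87, [125, 209, 260, 306])]
wheel []
pawl [(0.81, [82, 233, 140, 276])]
pawl_hinge 
[... 228 characters left out ...]
83 408.21567762692183 258.4001466176296 195.0239342855317 [[ 0.00863373 -0.999894    0.01172417  0.04419812]
 [-0.99894644 -0.00915283 -0.04496929  0.59306641]
 [ 0.04507184 -0.01132357 -0.99891957  0.84893099]
 [ 0.          0.          0.          1.        ]]
carousel [(0.7, [258, 152, 384, 261]), (0.69, [255, 151, 365, 258])]
wheel_hub [(0.62, [257, 151, 364, 257])]
peg_top [(0.9, [254, 151, 364, 257])]
wheel [(0.6, [257, 149, 364, 257])]
pawl [(0.83, [350, 213, 389, 256])]
pawl_hinge [(0.65, [256, 150, 386, 262])]
pawl_tab [(0.81, [348, 213, 383, 249])]
jar [(0.82, [281, 96, 305, 125])]
tray [(0.9, [199, 168, 238, 215])]
spool [(0.57, [239, 269, 270, 300]), (0.24, [257, 153, 362, 255])]
```

```bash
python3 - <<'E'
import cv2
a=cv2.imread("pics/top0.png"); cv2.imwrite("pics/top0z.png",cv2.resize(a[80:310,180:410],None,fx=2.6,fy=2.6,interpolation=2))
a=cv2.imread("pics/scene0.png"); cv2.imwrite("pics/scene0z.png",cv2.resize(a[160:340,70:340],None,fx=2.9,fy=2.9,interpolation=2))
E
```

```text
(no output)
```

View pics/top0.png

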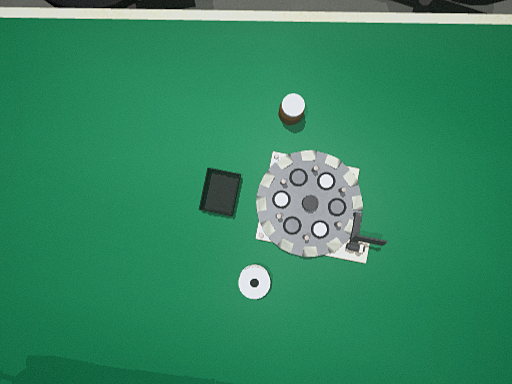

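View pics/scene0.png

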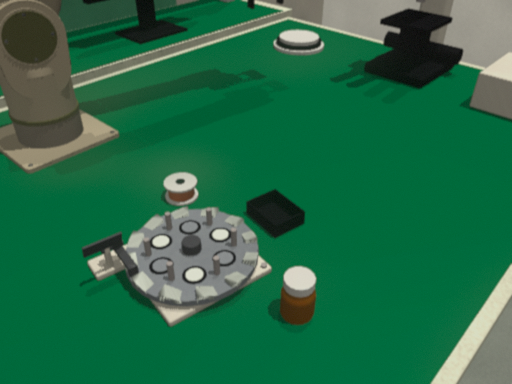

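```bash
sleep 1
```

```text
(no output)
```

View pics/top0z.png

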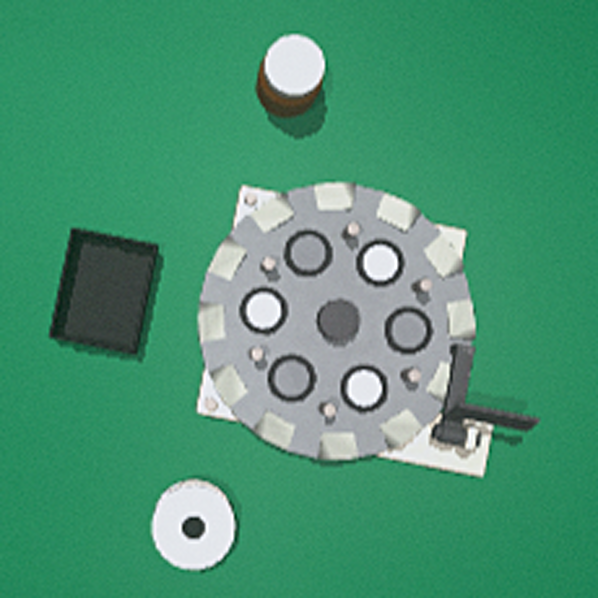

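View pics/scene0z.png

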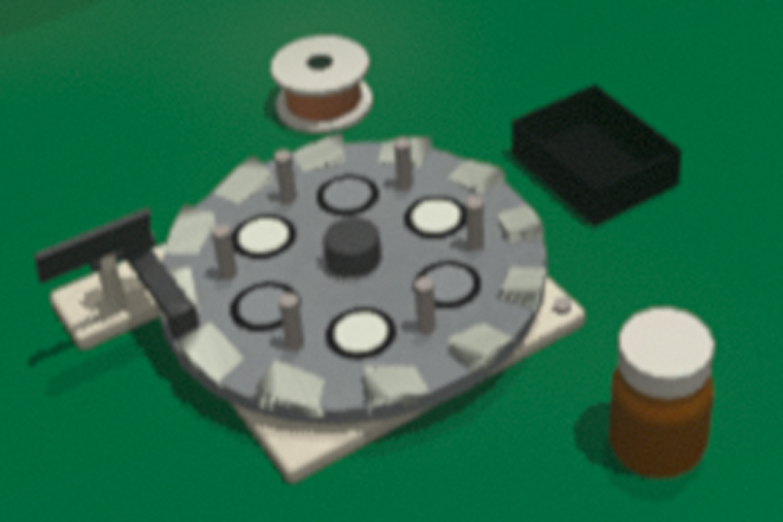

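The top view shows the wheel centred near pixel (310,204), the pawl and tab at right (350-385, 213-250), the jar above at (293,105), the tray at left and the spool at lower left. Next I fit the carousel pose and the peg phase from both views.

```bash
cat > h.py <<'E'
import numpy as np, cv2
from scipy.optimize import least_squares
def proj(p,c):
    T=np.array(c["camera_from_world"]); q=np.atleast_2d(p)@T[:3,:3].T+T[:3,3]
    return np.c_[c["fx"]*q[:,0]/q[:,2]+c["cx"],c["fy"]*q[:,1]/q[:,2]+c["cy"]]
def world(pts,X):
    x,y,t=X[:3]; pts=np.atleast_2d(pts)
    return np.c_[x+np.cos(t)*pts[:,0]-np.sin(t)*pts[:,1], y+np.sin(t)*pts[:,0]+np.cos(t)*pts[:,1], pts[:,2]]
def pegs(a): # a: carousel-frame phase of -x side peg relative to -x axis (ccw +)
    k=np.pi+a+np.arange(6)*np.pi/3
    return np.c_[.07*np.cos(k),.07*np.sin(k),np.full(6,.066)]
E
python3 - <<'E'
from h import *
from bench import r
ct=r.camera("top"); cs=r.camera("scene")
tz=lambda L:np.array(L)/2.6+[180,80]-0.3
sz=lambda L:np.array(L)/2.9+[70,160]-0.3
pt=tz([(352,228),(425,285),(413,376),(329,410),(257,354),(268,263)])
ps=sz([(284,155),(403,145),(474,200),(425,282),(290,300),(223,232)])
P=[(0,0,.052),(-.095,-.095,.012),(-.095,.095,.012),(.095,-.095,.012)]  # hub, base corners
Ft=tz([(338,321),(243,185),(466,230),(198,412)])
Fs_hub=sz([(352,235)])
tab=[(.046,.156,.087),(.046,.094,.087)]
def res(X,full=False):
    W=world(pegs(X[3]),X); e=[]
    for c,m,d in((ct,pt,X[4:6]),(cs,ps,X[6:8])):
        q=proj(W,c)+d
        D=np.linalg.norm(q[:,None]-m[None],axis=2); j=D.argmin(0)
        e.append((q[j]-m).ravel())
    e.append((proj(world(P,X),ct)+X[4:6]-Ft).ravel()); e.append((proj(world(P[:1],X),cs)+X[6:8]-Fs_hub).ravel())
    e.append(X[4:8])
    return np.concatenate(e)
best=None
for a in np.arange(-.5,.5,.1):
    s=least_squares(res,[.57,-.052,np.pi-.2,a,0,0,0,0],loss="soft_l1")
    if best is None or s.cost<best.cost: best=s
print(best.x.round(4),best.cost); print(res(best.x).round(1))
X=best.x; np.save("X.npy",X)
for c,n in((ct,"top"),(cs,"scene")):
    im=c["frame"][:,:,::-1].copy()
    im=cv2.resize(im,None,fx=4,fy=4,interpolation=2)
    d=X[4:6] if n=="top" else X[6:8]
    hi=[(.07,.101,.047),(0,.101,.047),(.046,.156,.087),(.046,.094,.087)]
    for Q,col in((pegs(X[3]),(0,0,255)),(P+[(.095,.095,.012)],(255,0,0)),(hi,(0,255,255))):
        for u in proj(world(Q,X),c)+d: cv2.circle(im,tuple(int(v) for v in u*4+1.5),4,col,1)
    for k in range(12):
        for rr in(.09,.11):pass
    if n=="top": im=im[560:1080,980:1580]
    else: im=im[780:1340,320:1100]
    cv2.imwrite(f"pics/fit_{n}.png",im)
E
```

```text
[ 0.5773 -0.0538  2.9525  0.0647  0.1644  0.4241  0.296   0.5069] 3.2030561441462124
[ 0.2  0.2  0.1 -0.3  0.4 -0.3  0.1  0.2 -0.3  0.1  0.1  0.1 -0.3  0.1
 -0.1 -0.8  0.5  0.5  0.1  0.4 -0.1 -0.1 -0.6 -0.6  0.2 -0.5 -1.1 -0.3
  0.7 -0.  -1.4  0.4  0.1 -0.2  0.2  0.4  0.3  0.5]
```

View pics/fit_top.png

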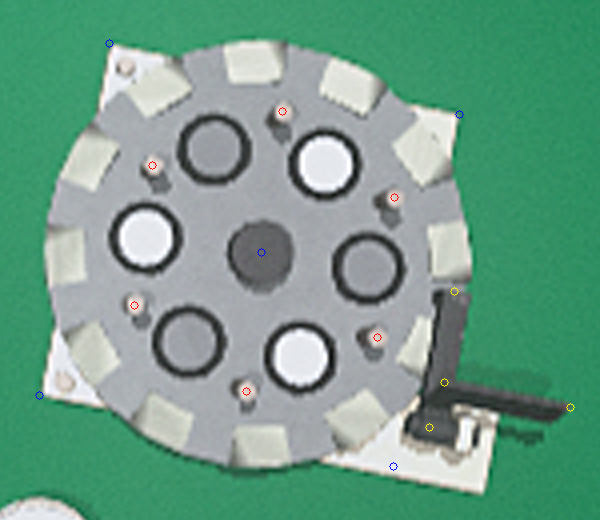

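View pics/fit_scene.png

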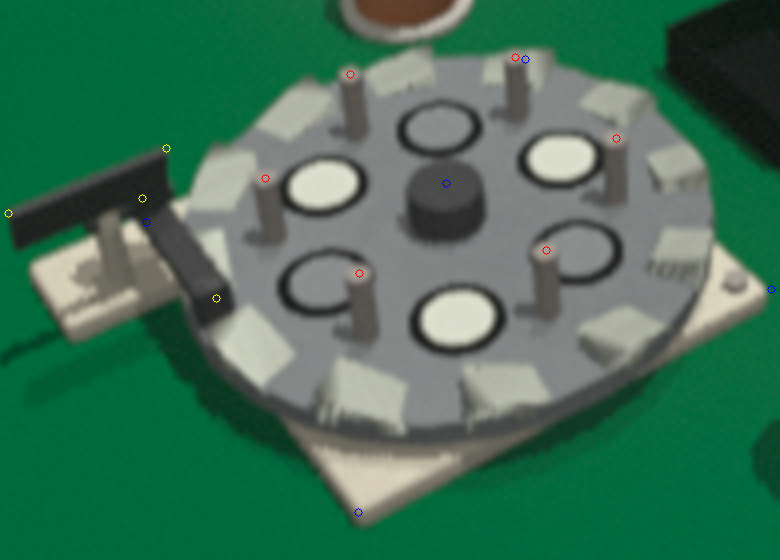

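The fit is good: overlays land on the pegs, the tab ends, the hinge and the nose. The peg phase is 0.065, inside the stated 0.01 to 0.10 for the wheel's start. Now I work out the approach in the tool axes.

```bash
cat >> h.py <<'E'
from scipy.spatial.transform import Rotation as R
def st(r):
    X=np.load("X.npy"); s=r.read_state(); p=np.array(s["ee_pos"]); t=X[2]
    d=p[:2]-X[:2]; c=np.array([np.cos(t)*d[0]+np.sin(t)*d[1],-np.sin(t)*d[0]+np.cos(t)*d[1]])
    Rm=R.from_quat(s["eef_rot"]).as_matrix()
    yaw=np.arctan2(Rm[1,0],Rm[0,0])-t
    print("t %.2f carousel TCP mm"%s["time"],(c*1e3).round(1),"tip z %.1f"%((p[2]-r.tip_extent)*1e3),"yaw err",round(float((yaw+np.pi)%(2*np.pi)-np.pi),4),"tilt",(Rm[:2,2]).round(3),"F",np.round(s["ft_force"],1),"w",round(float(s["width"]),4))
E
python3 -c "
from h import *; from bench import r; st(r)"
```

```text
t 1.20 carousel TCP mm [ 549.2 -568.7] tip z 222.6 yaw err -0.0447 tilt [-0.  0.] F [-0.5  0.6  0.3] w 0.0868
```

```bash
python3 -m jog '[[0,0,0,0,0,-0.045,-1],[-3,-1.5,0,0,0,0,-1],[-4.5,-2.5,0,0,0,0,-1],[-4.5,-2.5,0,0,0,0,-1],[-4.5,-2.5,0,0,0,0,-1],[-4.5,-2.5,0,0,0,0,-1],[-4.5,-2.5,0,0,0,0,-1],[-4.5,-2.5,0,0,0,0,-1],[-4.5,-3,0,0,0,0,-1],[-2,-4.5,0,0,0,0,-1],[-2,-4.5,0,0,0,0,-1],[-2,-4.5,0,0,0,0,-1],[-2,-4.5,0,0,0,0,-1],[-2,-4.5,0,0,0,0,-1],[-2,-4.5,0,0,0,0,-1],[-2,-4.5,0,0,0,0,-1],[-2,-4.5,0,0,0,0,-1],[-1.5,-4.5,0,0,0,0,-1],[-1,-3.5,0,0,0,0,-1],[0,0,0,0,0,0,-1]]'; python3 -c "
from h import *; from bench import r; st(r)"
```

```text
time: 3.7
ee_pos: [0.5458, -0.1187, 0.2336]
eef_rot: [0.097, 0.995, -0.001, 0.0]
ft_force: [0.5, 0.2, 0.8]
width: 0.0006
t 3.70 carousel TCP mm [18.7 69.7] tip z 222.6 yaw err -0.005 tilt [ 0.    -0.001] F [0.5 0.2 0.8] w 0.0006
```

```bash
python3 -m jog '[[0,-3.5,0,0,0,-0.005,-1],[0,-3.5,0,0,0,0,-1],[0,0,3,0,0,0,-1],[0,0,3,0,0,0,-1],[0,0,3,0,0,0,-1],[0,0,3,0,0,0,-1],[0,0,0,0,0,0,-1]]'; python3 - <<'E'
from h import *; from bench import r; st(r)
for n in("scene","wrist","top"):
    c=r.camera(n); im=c["frame"][:,:,::-1]
    if n=="scene": im=cv2.resize(im[160:360,40:310],None,fx=2.9,fy=2.9,interpolation=2)
    cv2.imwrite(f"pics/{n}1.png",im)
E
```

```text
time: 4.58
ee_pos: [0.5321, -0.1825, 0.1118]
eef_rot: [0.091, 0.996, 0.0, -0.002]
ft_force: [0.0, -0.9, -0.2]
width: 0.0001
t 4.58 carousel TCP mm [ 20.2 134.9] tip z 100.8 yaw err 0.0065 tilt [-0.004  0.001] F [ 0.  -0.9 -0.2] w 0.0001
```

View pics/scene1.png

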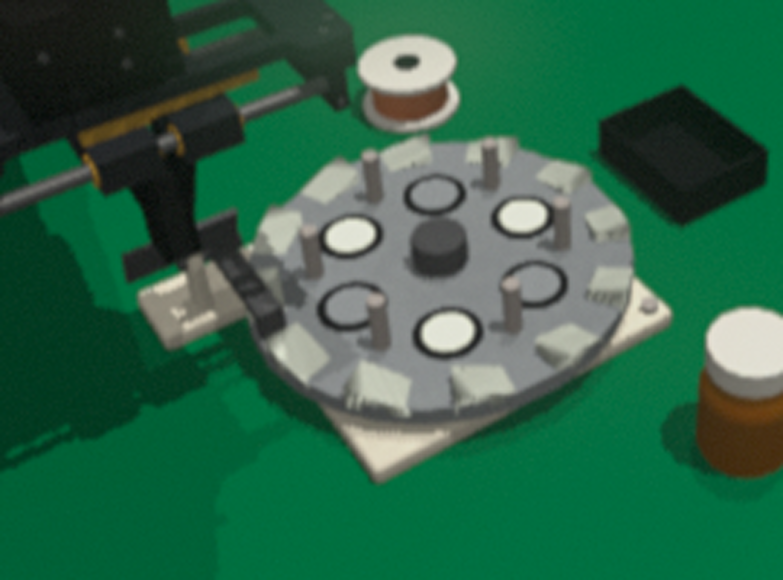

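View pics/wrist1.png

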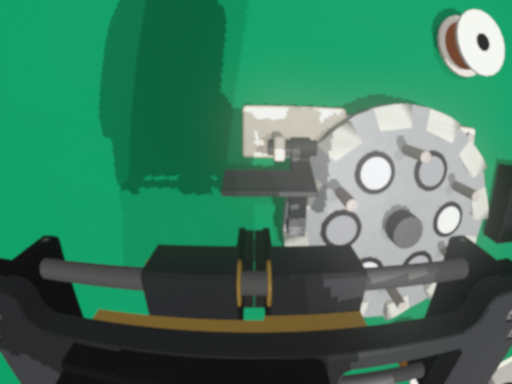

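The fingers are closed, standing just on the nose side of the tab's outer part (wrist view: tab at columns 222-318, fingers at 240-270). Now I lower them and sweep the tab over along an arc.

```bash
python3 -m jog '[[0,-0.4,1.4,0,0,0.006,-1],[0,0,1.4,0,0,0,-1],[0,0,0,0,0,0,-1],[0.8,0,0,0,0,0,-1],[0.7,0,-0.1,0,0,0,-1],[0.7,0,-0.2,0,0,0,-1],[0.7,0,-0.2,0,0,0,-1],[0.6,0,-0.2,0,0,0,-1],[0.6,0,0,0,0,0,-1],[0,0,0,0,0,0,-1]]'; python3 - <<'E'
from h import *; from bench import r; st(r)
for n in("scene",):
    c=r.camera(n); im=c["frame"][:,:,::-1]
    if n=="scene": im=cv2.resize(im[160:360,40:310],None,fx=2.9,fy=2.9,interpolation=2)
    cv2.imwrite(f"pics/{n}2.png",im)
E
```

```text
time: 5.98
ee_pos: [0.4917, -0.18, 0.0925]
eef_rot: [0.095, 0.995, 0.0, -0.0]
ft_force: [0.9, -0.2, 0.1]
width: 0.0004
t 5.97 carousel TCP mm [ 60.3 140.1] tip z 81.5 yaw err -0.0007 tilt [-0.  0.] F [ 0.9 -0.2  0.1] w 0.0004
```

View pics/scene2.png

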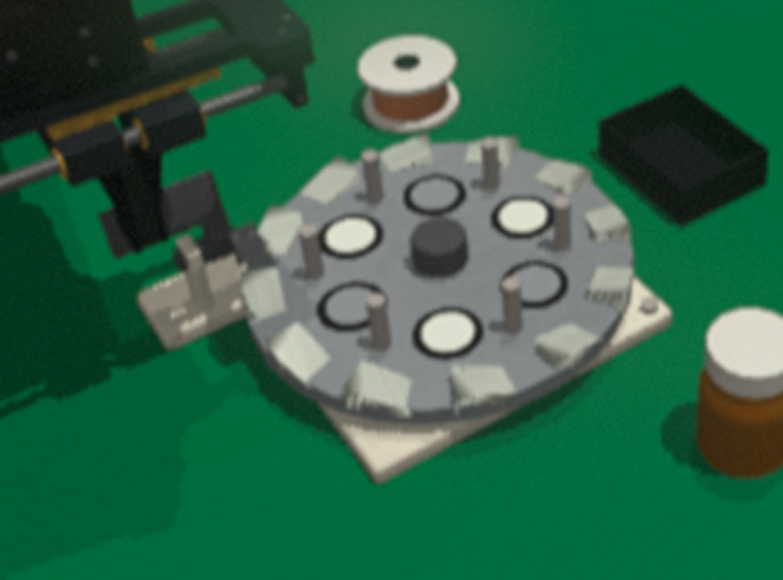

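The pawl is lifting: the tab is tilted back and the arm is raised, with very small forces. I continue the arc.

```bash
python3 -m jog '[[0.6,0,0.1,0,0,0,-1],[0.6,0,0.2,0,0,0,-1],[0.4,0,0.2,0,0,0,-1],[0.4,0,0.2,0,0,0,-1],[0.4,0,0.3,0,0,0,-1],[0.3,0,0.3,0,0,0,-1],[0.2,0,0.3,0,0,0,-1],[0,0,0,0,0,0,-1]]'; python3 - <<'E'
from h import *; from bench import r; st(r)
for n in("scene",):
    c=r.camera(n); im=c["frame"][:,:,::-1]
    if n=="scene": im=cv2.resize(im[160:360,40:310],None,fx=2.9,fy=2.9,interpolation=2)
    cv2.imwrite(f"pics/{n}3.png",im)
E
```

```text
time: 7.02
ee_pos: [0.4635, -0.1746, 0.0762]
eef_rot: [0.095, 0.996, 0.0, -0.0]
ft_force: [0.4, -0.9, -0.7]
width: 0.0003
t 7.03 carousel TCP mm [ 89.1 140.1] tip z 65.2 yaw err -0.0007 tilt [-0.  0.] F [ 0.4 -0.9 -0.7] w 0.0003
```

View pics/scene3.png

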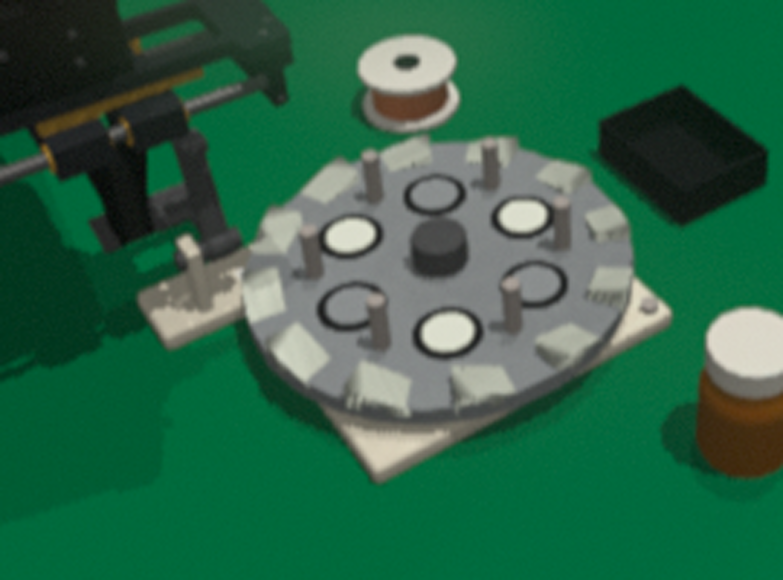

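The arm now stands upright past vertical. I raise the finger off, move over the wheel to the gap behind the far (-x side) peg, and check the pawl stays up.

```bash
python3 -m jog '[[0,0,0.2,0,0,0,-1],[0,0,-2,0,0,0,-1],[0,0,-3,0,0,0,-1],[0,0,-3,0,0,0,-1],[-1.9,2.1,0,0,0,0,-1],[-1.9,2.1,0,0,0,0,-1],[-1.9,2.1,0,0,0,0,-1],[-1.9,2.1,0,0,0,0,-1],[-1.9,2.1,0,0,0,0,-1],[-2,2.1,0,0,0,0,-1],[-2,2.1,0,0,0,0,-1],[-2,2.2,0,0,0,0,-1],[0,0,0,0,0,0,-1]]'; python3 - <<'E'
from h import *; from bench import r; st(r)
for n in("scene","top"):
    c=r.camera(n); im=c["frame"][:,:,::-1]
    if n=="scene": im=cv2.resize(im[160:360,40:310],None,fx=2.9,fy=2.9,interpolation=2)
    cv2.imwrite(f"pics/{n}4.png",im)
E
```

```text
time: 8.7
ee_pos: [0.6489, -0.0357, 0.1537]
eef_rot: [0.093, 0.996, 0.0, -0.0]
ft_force: [-1.6, -0.5, -0.1]
width: 0.0003
t 8.70 carousel TCP mm [-66.9 -31.2] tip z 142.7 yaw err 0.0025 tilt [-0.  0.] F [-1.6 -0.5 -0.1] w 0.0003
```

View pics/scene4.png

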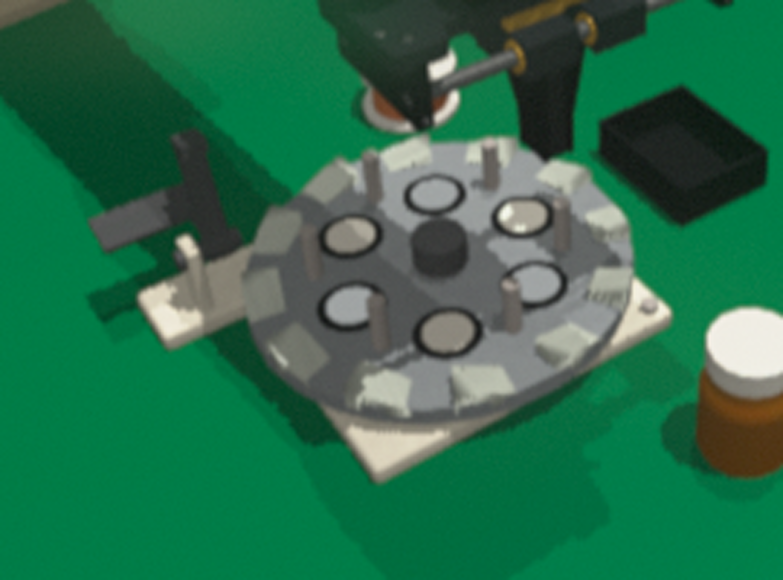

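The pawl stays up on its stop. I lower the finger beside the peg and push most of the way (+y in the carousel frame).

```bash
python3 -m jog '[[0,0,3,0,0,0,-1],[0,0,3,0,0,0,-1],[0,0,2,0,0,0,-1],[0,0,1.8,0,0,0,-1],[0,0,0,0,0,0,-1]]'; python3 - <<'E'
from h import *; from bench import r; st(r)
for n in("scene","top"):
    c=r.camera(n); im=c["frame"][:,:,::-1]
    if n=="scene": im=cv2.resize(im[160:360,40:310],None,fx=2.9,fy=2.9,interpolation=2)
    cv2.imwrite(f"pics/{n}5.png",im)
E
```

```text
time: 9.43
ee_pos: [0.6471, -0.0381, 0.0554]
eef_rot: [0.095, 0.995, -0.0, -0.001]
ft_force: [-0.1, -0.4, 0.6]
width: 0.0005
t 9.43 carousel TCP mm [-65.6 -28.5] tip z 44.4 yaw err -0.001 tilt [-0.002 -0.   ] F [-0.1 -0.4  0.6] w 0.0005
```

View pics/scene5.png

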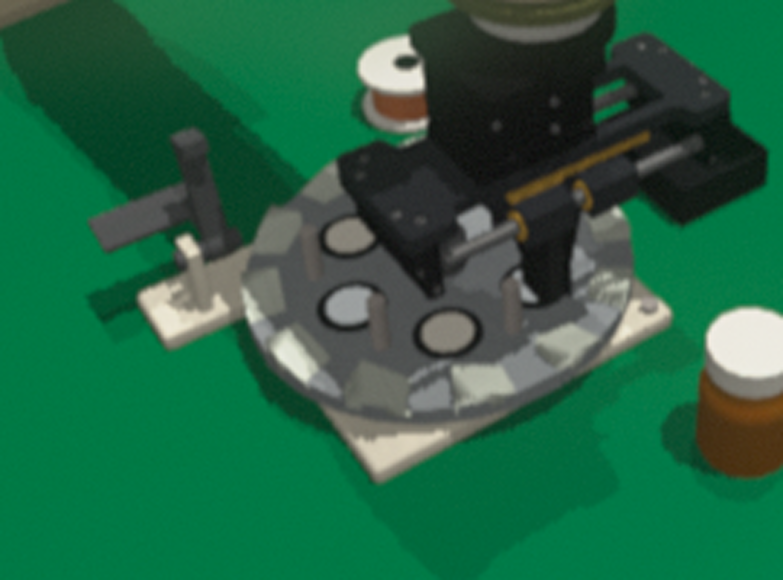

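The finger stands between two pegs, just behind the target peg (peg top at about 512,285).

```bash
python3 -m jog '[[0,-0.4,0,0,0,0,-1],[0,-0.4,0,0,0,0,-1],[0,-0.5,0,0,0,0,-1],[0,-0.5,0,0,0,0,-1],[0,-0.5,0,0,0,0,-1],[0,-0.5,0,0,0,0,-1],[0,0,0,0,0,0,-1],[0,0,0,0,0,0,-1]]'; python3 - <<'E'
from h import *; from bench import r; st(r)
for n in("scene","top"):
    c=r.camera(n); im=c["frame"][:,:,::-1]
    if n=="scene": im=cv2.resize(im[160:360,40:310],None,fx=2.9,fy=2.9,interpolation=2)
    else: im=cv2.resize(im[80:310,180:410],None,fx=2.6,fy=2.6,interpolation=2)
    cv2.imwrite(f"pics/{n}6.png",im)
E
```

```text
time: 10.52
ee_pos: [0.6423, -0.0658, 0.0563]
eef_rot: [0.095, 0.995, -0.0, -0.0]
ft_force: [-0.5, 1.2, -0.7]
width: 0.0002
t 10.53 carousel TCP mm [-66.1  -0.4] tip z 45.3 yaw err -0.0011 tilt [-0.001 -0.   ] F [-0.5  1.2 -0.7] w 0.0002
```

View pics/scene6.png

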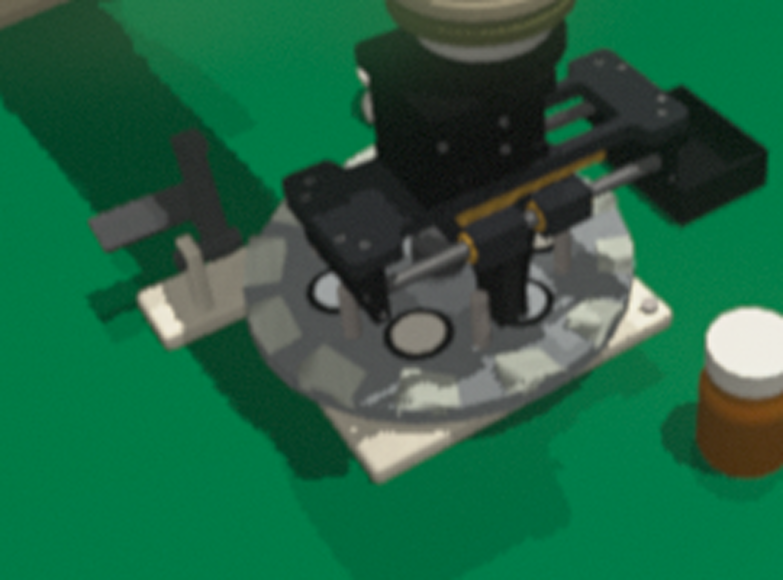

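View pics/top6.png

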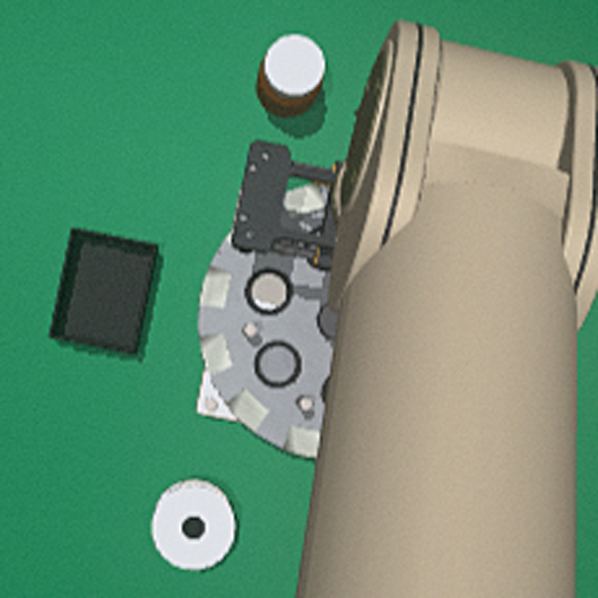

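```bash
cat >> h.py <<'E'
def phase(zoompts,c):
    X=np.load("X.npy"); m=np.array(zoompts)/2.6+[180,80]-0.3
    def f(a):
        q=proj(world(pegs(a[0]),X),c)+X[4:6]; D=np.linalg.norm(q[:,None]-m[None],axis=2); return (q[D.argmin(0)]-m).ravel()
    return [(round(s.x[0],3),s.fun.round(1)) for s in [min((least_squares(f,[a]) for a in np.arange(-.6,.45,.1)),key=lambda s:s.cost)]]
E
python3 - <<'E'
from h import *; from bench import r
print(phase([(251,330),(306,402)],r.camera("top")))
E
```

```text
[(np.float64(0.84), array([-0.4,  0. , -0.3,  0.7]))]
```

The pegs read a phase of -0.21 (start +0.065), so the peg centre is 14.8 mm ahead of the TCP. For -0.46 another 16.5 mm is needed.

```bash
python3 -m jog '[[0,-0.4,0,0,0,0,-1],[0,-0.4,0,0,0,0,-1],[0,-0.4,0,0,0,0,-1],[0,-0.3,0,0,0,0,-1],[0,-0.15,0,0,0,0,-1],[0,0,0,0,0,0,-1],[0,0,0,0,0,0,-1]]'; python3 - <<'E'
from h import *; from bench import r; st(r)
for n in("top",):
    c=r.camera(n); im=c["frame"][:,:,::-1]
    im=cv2.resize(im[80:310,180:410],None,fx=2.6,fy=2.6,interpolation=2)
    cv2.imwrite(f"pics/{n}7.png",im)
E
```

```text
time: 11.55
ee_pos: [0.6397, -0.082, 0.0566]
eef_rot: [0.095, 0.995, -0.0, 0.0]
ft_force: [-0.0, 0.7, 0.4]
width: 0.0003
t 11.55 carousel TCP mm [-66.6  16. ] tip z 45.6 yaw err -0.0009 tilt [ 0.001 -0.   ] F [-0.   0.7  0.4] w 0.0003
```

View pics/top7.png

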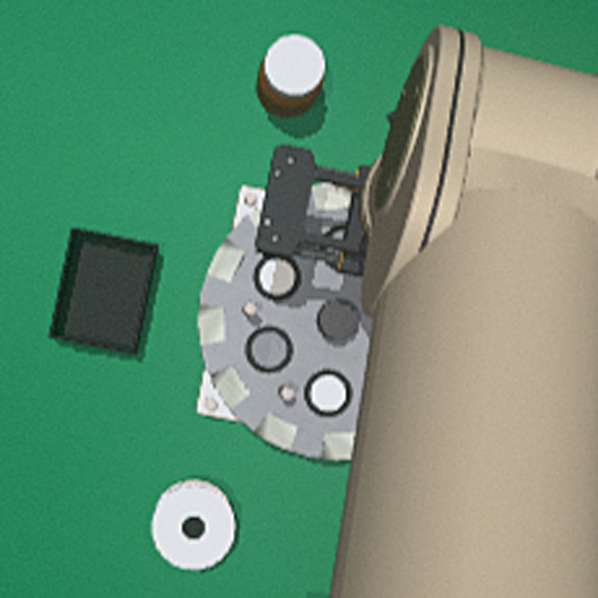

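```bash
python3 -c "
from h import *; from bench import r
print(phase([(251,310),(288,393)],r.camera('top')),'minus 1.047')"
python3 -m jog '[[0,0.4,0,0,0,0,-1],[0,0.4,0,0,0,0,-1],[0,0,-3,0,0,0,-1],[0,0,-4,0,0,0,-1],[0,0,-4,0,0,0,-1],[1.5,-0.8,0,0,0,0,-1],[2.4,-1.2,0,0,0,0,-1],[2.4,-1.2,0,0,0,0,-1],[2.4,-1.2,0,0,0,0,-1],[2.4,-1.2,0,0,0,0,-1],[2.4,-1.2,0,0,0,0,-1],[2.4,-1.2,0,0,0,0,-1],[1.8,-1.2,0,0,0,0,-1],[0,0,0,0,0,0,-1]]'; python3 - <<'E'
from h import *; from bench import r; st(r)
for n in("scene","top"):
    c=r.camera(n); im=c["frame"][:,:,::-1]
    if n=="scene": im=cv2.resize(im[160:360,40:310],None,fx=2.9,fy=2.9,interpolation=2)
    else: im=cv2.resize(im[80:310,180:410],None,fx=2.6,fy=2.6,interpolation=2)
    cv2.imwrite(f"pics/{n}8.png",im)
E
```

```text
[(np.float64(0.619), array([-0.5, -0.1, -0.2,  0.3]))] minus 1.047
time: 13.4
ee_pos: [0.4492, -0.1311, 0.1668]
eef_rot: [0.095, 0.995, 0.001, 0.0]
ft_force: [-0.8, 0.7, 1.2]
width: 0.0007
t 13.40 carousel TCP mm [111.3 100. ] tip z 155.8 yaw err -0.002 tilt [0.001 0.001] F [-0.8  0.7  1.2] w 0.0007
```

View pics/scene8.png

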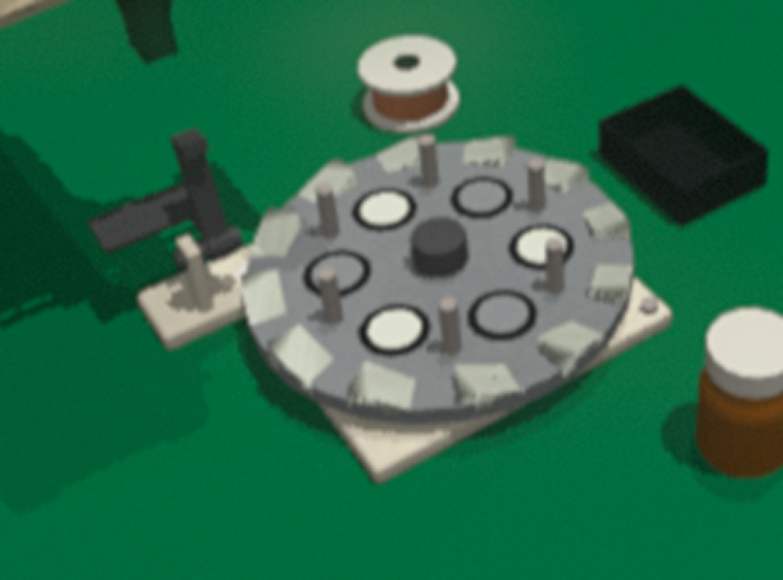

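View pics/top8.png

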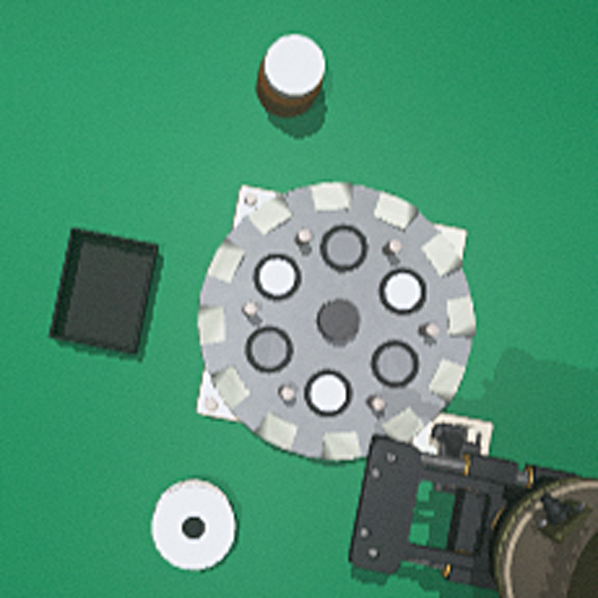

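```bash
python3 -c "
from h import *; from bench import r
c=r.camera('top')
print(phase([(305,236),(394,246),(431,330),(377,403),(288,394),(250,310)],c))
print(phase([(352,228),(425,285),(413,376),(329,410),(257,354),(268,263)],c))"
```

```text
[(np.float64(-0.437), array([-0.4, -0.2,  0.3, -0.2,  0.4, -0.3,  0.5,  0.2, -0.4, -0.3, -0.1,
       -0.4]))]
[(np.float64(-0.985), array([ 0.3,  0.2,  0.2, -0.2,  0.3, -0.2,  0. ,  0.2, -0.3, -0. ,  0.1,
        0. ]))]
```

The wheel phase is -0.437 using all six pegs, inside the -0.52 to -0.40 drop window. The pawl stands up at its stop. Now I lower the finger on the hinge side of the upright arm and push it back toward the wheel near its top.

```bash
python3 -m jog '[[0,0,2.5,0,0,0,-1],[0,0,2.8,0,0,0,-1],[0,0,0,0,0,0,-1],[-0.6,0,0,0,0,0,-1],[-0.6,0,0,0,0,0,-1],[-0.6,0,0,0,0,0,-1],[-0.6,0,0,0,0,0,-1],[-0.6,0,0,0,0,0,-1],[0,0,0,0,0,0,-1]]'; python3 - <<'E'
from h import *; from bench import r; st(r)
for n in("scene",):
    c=r.camera(n); im=c["frame"][:,:,::-1]
    if n=="scene": im=cv2.resize(im[160:360,40:310],None,fx=2.9,fy=2.9,interpolation=2)
    cv2.imwrite(f"pics/{n}9.png",im)
E
```

```text
time: 14.68
ee_pos: [0.4796, -0.1365, 0.1135]
eef_rot: [0.095, 0.996, -0.0, 0.0]
ft_force: [-0.2, 0.3, -0.5]
width: 0.0004
t 14.68 carousel TCP mm [80.4 99.6] tip z 102.5 yaw err -0.0007 tilt [ 0. -0.] F [-0.2  0.3 -0.5] w 0.0004
```

View pics/scene9.png

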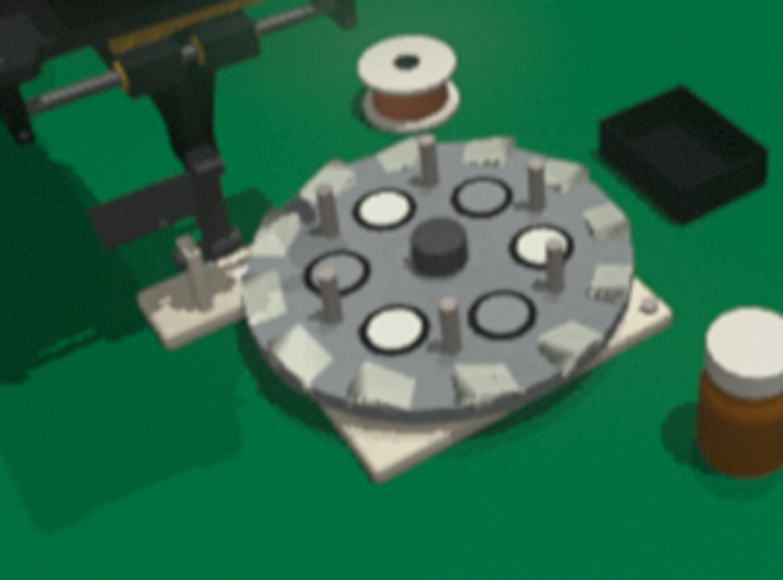

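The finger is on the arm and the pawl is tipping back. I push on until it falls.

```bash
python3 -m jog '[[-0.5,0,0,0,0,0,-1],[-0.5,0,0,0,0,0,-1],[-0.5,0,0,0,0,0,-1],[-0.5,0,0,0,0,0,-1],[-0.4,0,0,0,0,0,-1],[-0.3,0,0,0,0,0,-1],[0,0,0,0,0,0,-1],[0,0,0,0,0,0,-1],[0,0,0,0,0,0,-1]]'; python3 - <<'E'
from h import *; from bench import r; st(r)
for n in("scene",):
    c=r.camera(n); im=c["frame"][:,:,::-1]
    if n=="scene": im=cv2.resize(im[160:360,40:310],None,fx=2.9,fy=2.9,interpolation=2)
    cv2.imwrite(f"pics/{n}10.png",im)
E
```

```text
time: 15.85
ee_pos: [0.5057, -0.1415, 0.1135]
eef_rot: [0.095, 0.995, 0.0, -0.0]
ft_force: [-0.6, 0.5, -0.4]
width: 0.0004
t 15.85 carousel TCP mm [53.9 99.6] tip z 102.5 yaw err -0.0007 tilt [0. 0.] F [-0.6  0.5 -0.4] w 0.0004
```

View pics/scene10.png

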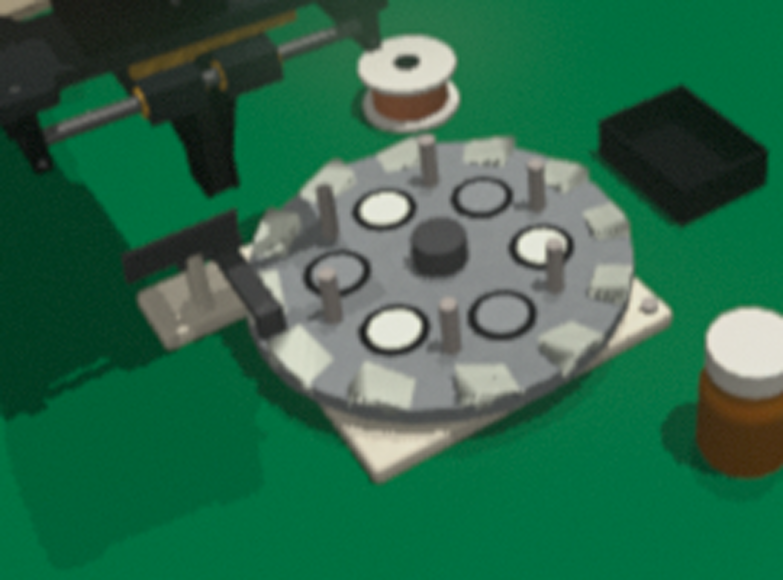

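The pawl dropped. I retreat upward and compare its pose with the first pictures.

```bash
python3 -m jog '[[0,0,-3,0,0,0,-1],[0,0,-4,0,0,0,-1],[0,2,-3,0,0,0,-1],[0,4,-1,0,0,0,-1],[0,4,0,0,0,0,-1],[0,4,0,0,0,0,-1],[0,4,0,0,0,0,-1],[0,4,0,0,0,0,-1],[0,4,0,0,0,0,-1],[0,0,0,0,0,0,-1],[0,0,0,0,0,0,-1]]'; python3 - <<'E'
from h import *; from bench import r; st(r)
for n in("scene","top"):
    c=r.camera(n); im=c["frame"][:,:,::-1]
    cv2.imwrite(f"pics/{n}11raw.png",im)
    o=cv2.imread(f"pics/{n}0.png")
    a,b,e,f=(215,300,75,165) if n=="scene" else (190,270,330,400)
    k=cv2.resize(np.hstack([o[a:b,e:f],im[a:b,e:f]]),None,fx=4.2,fy=4.2,interpolation=2)
    cv2.imwrite(f"pics/{n}11.png",k)
    # alignment of tab/arm patch
    A,B,E,F=(228,280,80,142) if n=="scene" else (210,258,346,390)
    t=cv2.matchTemplate(im[A-4:B+4,E-4:F+4],o[A:B,E:F],cv2.TM_CCOEFF_NORMED); print(n,cv2.minMaxLoc(t),"(4,4)=unmoved")
    if n=="top": cv2.imwrite("pics/top11z.png",cv2.resize(im[80:310,180:410],None,fx=2.6,fy=2.6,interpolation=2))
E
```

```text
time: 17.27
ee_pos: [0.5548, 0.1131, 0.2234]
eef_rot: [0.095, 0.995, -0.0, -0.0]
ft_force: [-0.4, -0.8, 0.2]
width: 0.0006
t 17.27 carousel TCP mm [  53.5 -159.6] tip z 212.4 yaw err -0.0011 tilt [-0. -0.] F [-0.4 -0.8  0.2] w 0.0006
scene (0.5593008399009705, 0.994226336479187, (0, 0), (4, 4)) (4,4)=unmoved
top (0.4357619881629944, 0.9907841682434082, (8, 0), (4, 4)) (4,4)=unmoved
```

View pics/scene11.png

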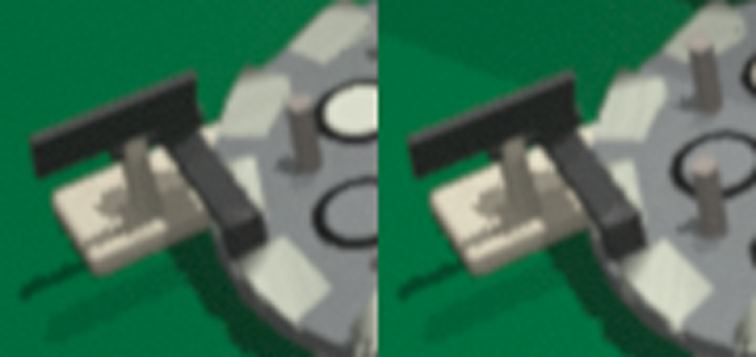

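View pics/top11z.png

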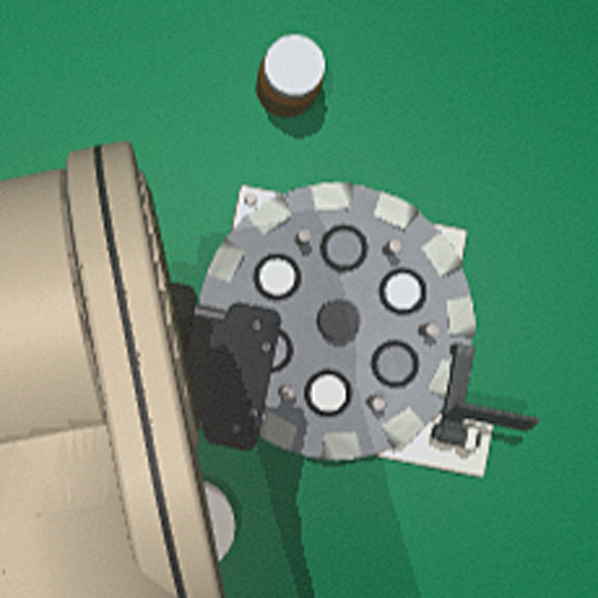

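```bash
python3 - <<'E'
from h import *
for n,(A,B,E,F) in(("scene",(228,262,80,125)),("scene",(230,282,80,142)),("top",(228,246,350,388))):
    o=cv2.imread(f"pics/{n}0.png",0)[A:B,E:F]; i=cv2.imread(f"pics/{n}11raw.png",0)[A:B,E:F]
    cc,w=cv2.findTransformECC(o,i,np.eye(2,3,dtype=np.float32),cv2.MOTION_TRANSLATION); print(n,round(cc,3),w[:,2].round(2))
cs={}
from bench import r
X=np.load("X.npy")
for n in("scene","top"):
    c=r.camera(n)
    for name,p in(("tabtop",(.046,.135,.087)),("nose",(0,.101,.047))):
        d=np.array(p)-[.07,.101,.047]; a=.04
        q=np.array([np.cos(a)*d[0]+np.sin(a)*d[2],d[1],-np.sin(a)*d[0]+np.cos(a)*d[2]])+[.07,.101,.047]
        print(n,name,"shift at 0.04 rad:",(proj(world(q,X),c)-proj(world(p,X),c)).round(2))
c=r.camera("top"); print(phase([(305,236),(394,246),(431,330),(377,403),(288,394)],c))
E
```

```text
scene 0.998 [ 0.01 -0.02]
scene 0.994 [0.09 0.16]
top 0.993 [-0.09 -0.07]
scene tabtop shift at 0.04 rad: [[-0.53 -1.04]]
scene nose shift at 0.04 rad: [[-0.29 -1.33]]
top tabtop shift at 0.04 rad: [[-0.01  0.86]]
top nose shift at 0.04 rad: [[0.35 0.02]]
[(np.float64(0.608), array([-0.4, -0.3,  0.3, -0.1,  0.4, -0.2,  0.5,  0.2, -0.5, -0.3]))]
```

The pawl has the same pose as when fully down at the start: the tab moved 0.02 px, where 0.04 rad would move it about 1 px. The wheel is at about -0.44 and the robot is clear, so I hand in.

```bash
python3 -c "
from bench import r
print(r.close_job())"
```

```text
the job is handed in; nothing more can be done
None
```

The carousel is one notch back with the pawl down in that notch, and the job was handed in after about 17 s of the 64 s allowed.

- **Pawl up:** I pushed the tab's outer part with the closed fingertips until the pawl tipped over and stayed on its stop.
- **Wheel back:** I pushed the far (-x side) peg clockwise, turning the wheel from about +0.06 to -0.44 rad.
- **Pawl down:** I nudged the upright arm back toward the wheel, and it dropped under its own weight.

**Last checks:**
- **Wheel:** The pegs read about -0.44 rad after the drop, inside the -0.52 to -0.40 rad window. This takes the peg phase as the wheel angle, which I did not check directly against the teeth.
- **Pawl:** The tab matched its starting picture to 0.02 px in the scene view and about 0.1 px in the top view. An angle of 0.04 rad would have moved it by about 1 px.
- **Forces:** Every reading at the end of a move was under about 2 N. I did not record forces during the moves.
- **Robot:** It stood clear of everything, with the fingertips about 0.21 m above the bench.
- **Bystanders:** The jar looked unmoved in the last top view. The tray and most of the spool were hidden behind the arm there, but both looked unmoved in the scene view just after the pawl dropped. I compared these by eye only.

No check failed or disagreed.

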